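# One turn of the screw press wheel

## Task

Bring the platen of the small screw press down by one pitch of its thread: push the hand wheel on top round by its upright handle through exactly one full turn, clockwise seen from above, so that the handle stops where it began. Push the handle with the fingertips or the outside of the fingers, never gripping it between them; leave the loose parts and tools around the press as they lie, and finish clear of the press.

Things in the scene. Friction and masses are not known exactly. Their poses are not given: they have to be found in the camera images.
- press: small green screw press bolted to the bench: base plate 180 x 220 mm, 25 mm thick; two columns 85 mm either side along its y; crosshead 220 mm long along y, top 165 mm above the bench; steel platen below it. Origin: centre of the underside, on the wheel's axis. Place and yaw vary.
- hub (a point): point on the wheel's vertical axis, 195 mm above the bench, level with the handle's foot; does not turn. The steel screw, 18 mm in diameter, sticks up through the hub to about 265 mm above the bench and sinks 6 mm per clockwise turn; the wheel keeps its height.
- grip: the wheel's upright handle: black round grip, 22 mm diameter, 58 mm tall, standing on the rim 75 mm from the axis and free to spin about its own upright pin. Origin: centre of its foot, 195 mm above the bench; z up. The rim (plain steel, three spokes, 83 mm outer radius) is 195 mm high. It takes 4 to 5 N to push; the wheel does not coast and stays where it is left.
- wheel (a joint): angle of the hand wheel (rad), growing as it turns clockwise seen from above; one turn is 6.283. At the start it is anything between -2.5 and 2.5. No stop is met within one turn and a half either way.
- bushing: loose brass bushing, 42 mm across, 38 mm tall, standing on the press base under the platen; to be left alone. Origin at the centre of its underside.
- drift: loose brass rod, 22 mm across, 110 mm tall, standing on the bench beside the press; to be left alone. Origin at the centre of its underside.
- bearing: loose steel bearing ring, 62 mm across, 16 mm tall, lying on the bench beside the press; to be left alone. Origin at the centre of its underside.
- hammer: loose hammer lying on the bench, to be left alone. Handle along its -x.
- wrench: loose steel wrench lying on the bench, to be left alone. Handle along its -x.
- can: loose aluminium can, 60 mm across, 110 mm tall, to be left alone. Origin at the centre of its underside.
- cup: loose steel cup, 72 mm across, 85 mm tall, to be left alone. Origin at the centre of its underside.

How it is judged (in metres and radians):
On the way:
1. the fingers push the handle to the far side of the wheel, half a turn clockwise from its start (distance of grip from where it was at the start of the episode above 0.138 m and value of joint wheel above 0.3 rad and contact force between the fingers and grip above 0.3 N).
At the end, for the whole second after the job is handed in: The wheel has made one whole turn clockwise (not none, not two), its handle is back within 12 mm (about 9 degrees of turn) of where it began, and the wheel is at rest (distance of grip from where it was at the start of the episode below 0.012 m and value of joint wheel between 3.2 and 9.4 rad and not (velocity of joint wheel above 0.05 rad/s or velocity of joint wheel below -0.05 rad/s)); the robot touches nothing.
It fails at once if the handle is taken between the fingers (horizontal distance between the grasp point and grip below 0.008 m and z of the grasp point in the frame of grip below 0.064 m).
It fails at once if a loose part or tool is lifted, carried or knocked more than 20 mm from its place (distance of any of bushing, drift, bearing, hammer, wrench, can, cup from where it was at the start of the episode above 0.02 m).
It also fails if it takes over 56 s, if anything falls off the work surface, if the arm or the gripper's body presses on something with over 40 N, if the wrist force passes 120 N, or if a joint passes its speed limit or range.

## Robot

A 6-joint arm with a two-finger parallel gripper is mounted at the origin on the work surface. World frame = base frame: x ahead of the robot, y to its left, z up, the work surface at z = 0. Lengths are in m, angles in degrees, forces in N, time in s.
With the tool pointing down it reaches from about 0.25 to 0.725 m from the base axis. Payload 9.7 kg.
Tool frame: the origin (TCP) lies between the finger pads; the fingertips stand 19 mm ahead of it and the grasp point (between the pads) is the TCP; x points along the fingers, y is the direction in which the jaws open and shut, and the axes are right-handed (so a half turn about x gives the same grasp; the last joint's range is limited). The gripper opens to 85 mm and grips with 20 to 120 N. Pads are 22 mm wide; open, the fingers measure 114 mm over their backs; the gripper's body (76 mm by 85 mm) begins 54 mm behind the grasp point. The pads swing forward as they close: fully open they stand 13 mm farther back than shut.
Start: joints at [65.203, 4.979, 10.078, 95.1, 0, 90], TCP at [0.231, 0.499, 0.25] pointing down, gripper open.
Joint ranges: [-179.16, 179.16], [-48.56, 103.87], [-65.8, 70.77], [-126.05, 130.52], [-82.76, 87.17], [-180, 180]. Speed limits (degrees/s): [127.2, 127.2, 147.25, 180, 180, 180].

## Interface

Orientations are given as [roll, pitch, yaw] about the fixed x, y, z axes, in that order (R = Rz(yaw) Ry(pitch) Rx(roll)).
In Python, from workcell import bot gives the robot as it stands. The module is installed in compiled form; this text tells all that it offers.
- The arm moves only by the shell command python3 -m handwheel 'ROWS' [FORCE]. ROWS is JSON, a list of rows, each a list of 7 numbers: the turn, a rotation vector about the tool's x, y, z in degrees, then the shift along the tool's x, y, z in m, then the closure, from -1 (fully open) to 1 (shut), so that 0 is half open. In form: [[ax, ay, az, dx, dy, dz, fingers], ...]. A call has 1 to 20 rows; each row is the pose to reach, as a shift and turn from the pose commanded when the call began, along the tool's axes at that moment; what a row does not reach only later rows make up. A row lasts 1/8 s, in which the tool goes at most 62.5 mm and 10.7 degrees, less where a joint would pass 70% of its speed; a pose out of reach is approached as far as the arm can. A call with a gripper value outside its range is refused whole. The fingers move at their own pace and stop on an object; FORCE is the grip in N (left out, the last holds). Time passes only in rows, so rows that repeat a pose let the fingers close. It gives the time, the measured TCP pose, the force and the opening at its end, in the units of the state.
- bot.get_obs(): the state, without advancing time (a new reading comes with each control period).
- bot.camera(name): name is "scene" or "top" or "wrist"; returns a dict with "frame" (400x640x3 uint8, red, green, blue), "fx", "fy", "cx", "cy" (pixels), "R" (3x3) and "t" (3): a world point X has camera coordinates R X + t; the wrist camera has in their place "tool_from_camera" (4x4, takes a point from camera to tool coordinates, whose origin is the TCP and whose axes are the tool frame's). Camera axes: x right, y down, z forward; pixel columns grow to the right and rows downward; lengths in m; the calibration is good to about 2 mm. A picture is of the moment at which its call begins: read the wrist's pose just before it. There is no depth.
- bot.job_done(): hands the job in, once; it reports no verdict.
Trained networks look in a picture, given as the dict that the camera call returned (one of the last four; its "shot" number tells which), for a name from the list of things; names that differ only in an ending like _2 or _b are one class to them, and where a whole thing is asked for, a point or a joint stands for the part that bears it (a point fixed in the world has none). Each returns a list of dicts, best first, with "conf" (0 to 1); they miss things now and then, are a little off and sometimes report something else, mostly with a low value. They report only what shows in the picture. A call takes as long as a camera call.
- bot.look_for(name, picture): "bbox" ([left, top, width, height] as shares, 0 to 1, of the picture: columns of its width, rows of its height, round what is visible of it).
- bot.tip_of(name, picture): "centre" ([column, row] as shares, 0 to 1, of the picture: columns of its width, rows of its height: a listed point, or the origin of a listed thing).
The state is a dict: "time": time; "q": joint angles; "qd": joint speeds; "joint_efforts": joint torques, N m; "ee_pos": TCP position; "tcp_rot": TCP orientation; "wrist_force": force on the tool from outside, world axes, zero at the start; "torque": the same for the moment, N m; "opening": finger opening in m.
Only numpy, scipy, OpenCV 4.12 (cv2) and the standard library are available. Lean on these libraries where they do the work, as an engineer would, in place of code of your own. Each camera call takes 0.05 s, during which the arm holds its last target.

## Working session

There is one attempt and no reset: what is moved stays moved. The work goes in short steps, Python scripts to look and compute and a shell command to move; the robot and the scene stay as the last step left them, time stands still between calls to the robot, and variables do not carry over. Pictures are saved under pics/ and viewed, and the job is handed in when it is done.

```bash
mkdir -p pics; ls
cat > h.py <<'E'
import numpy as np, cv2
from workcell import bot
def ray(c,u,v):
    R=np.array(c["R"]);t=np.array(c["t"])
    d=R.T@np.array([(u-c["cx"])/c["fx"],(v-c["cy"])/c["fy"],1.0]);o=-R.T@t
    return o,d
def atz(c,u,v,z):
    o,d=ray(c,u,v);return o+d*(z-o[2])/d[2]
def proj(c,X):
    p=np.array(c["R"])@np.array(X)+np.array(c["t"]);return p[0]/p[2]*c["fx"]+c["cx"],p[1]/p[2]*c["fy"]+c["cy"]
def tri(a,b):
    o1,d1=a;o2,d2=b
    A=np.stack([d1,-d2],1);s=np.linalg.lstsq(A,o2-o1,rcond=None)[0]
    p,q=o1+s[0]*d1,o2+s[1]*d2
    return (p+q)/2,np.linalg.norm(p-q)
E
python3 - <<'E'
from h import *
o=bot.get_obs();print({k:np.round(v,3) for k,v in o.items()})
cs={}
for n in ["top","scene"]:
    c=bot.camera(n);cs[n]=c
    cv2.imwrite(f"pics/{n}1.png",c["frame"][:,:,::-1])
    R=np.array(c["R"]);print(n,-R.T@np.array(c["t"]),R[2])
T={}
for nm in ["hub","grip","press","drift","bearing","hammer","wrench","can","cup","bushing"]:
    for n in cs:
        r=bot.tip_of(nm,cs[n])[:2]
        for x in r: print(nm,n,round(x["conf"],2),np.round(np.array(x["centre"])*[640,400],1), np.round(atz(cs[n],x["centre"][0]*640,x["centre"][1]*400,0.195 if nm in("hub","grip") else 0),3))
E
```

```text
pics
{'time': np.float64(0.0), 'q': array([65.205,  5.012, 10.033, 95.097, -0.   , 90.001]), 'qd': array([-0.008,  0.035,  0.095,  0.111,  0.013, -0.045]), 'joint_efforts': array([ 3.0000e-03, -5.2039e+01,  4.6480e+01,  1.6000e-02,  0.0000e+00,
       -0.0000e+00]), 'ee_pos': array([0.231, 0.499, 0.25 ]), 'tcp_rot': array([ -89.856,   89.923, -114.652]), 'wrist_force': array([-0.562, -0.002,  0.32 ]), 'torque': array([ 0.007,  0.016, -0.002]), 'opening': np.float64(0.085)}
top [ 0.23962316 -0.00556339  1.33132491] [ 0.1941707   0.02260927 -0.98070717]
scene [1.16571554 0.61828272 0.83462546] [-0.59016516 -0.54201269 -0.59827028]
hub top 0.96 [287.4 178.4] [0.534 0.112 0.195]
hub scene 0.88 [346.9 207.6] [0.535 0.123 0.195]
grip top 0.42 [303. 163.] [0.584 0.062 0.195]
grip scene 0.51 [313.5 204.9] [0.586 0.058 0.195]
press top 0.66 [288.3 188.7] [0.545 0.129 0.   ]
press top 0.39 [284.2 179. ] [0.583 0.144 0.   ]
press scene 0.85 [342.7 266.1] [0.544 0.13  0.   ]
drift top 0.6 [270.8 229.4] [0.396 0.193 0.   ]
drift top 0.53 [192.4 257.8] [0.3   0.476 0.   ]
drift scene 0.73 [394.5 249.4] [0.391 0.193 0.   ]
bearing top 0.69 [310.4 227.8] [0.398 0.049 0.   ]
hammer top 0.83 [224.  205.6] [0.488 0.367 0.   ]
hammer top 0.42 [270.  229.4] [0.396 0.196 0.   ]
hammer scene 0.64 [432.  301.2] [0.475 0.368 0.   ]
wrench top 0.6 [438. 209.] [ 0.455 -0.414  0.   ]
wrench scene 0.62 [242.5 168.7] [ 0.441 -0.441  0.   ]
can top 0.58 [421.6 159.3] [ 0.644 -0.37   0.   ]
can scene 0.96 [203.7 199.9] [ 0.644 -0.383  0.   ]
cup top 0.93 [194.1 257.3] [0.302 0.47  0.   ]
cup scene 0.84 [504.9 285. ] [0.294 0.477 0.   ]
cup scene 0.64 [313.3 203. ] [ 0.403 -0.121  0.   ]
bushing scene 0.67 [338.7 249.8] [0.505 0.081 0.   ]
bushing scene 0.61 [345.9 205.6] [ 0.338 -0.037  0.   ]
```

View pics/top1.png

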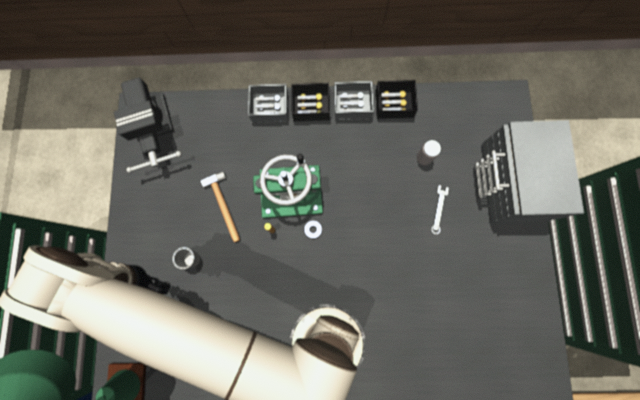

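View pics/scene1.png

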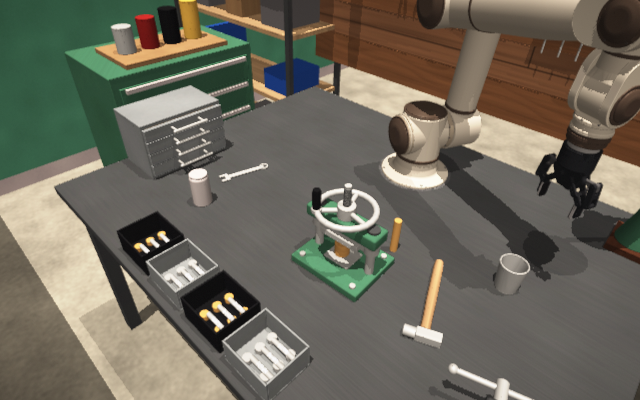

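Run:
```python
import cv2
a=cv2.imread("pics/top1.png")[130:250,240:360];cv2.imwrite("pics/top1z.png",cv2.resize(a,None,fx=5,fy=5,interpolation=cv2.INTER_CUBIC))
a=cv2.imread("pics/scene1.png")[150:290,270:430];cv2.imwrite("pics/scene1z.png",cv2.resize(a,None,fx=4,fy=4,interpolation=cv2.INTER_CUBIC))
```

```text
(no output)
```

View pics/top1z.png

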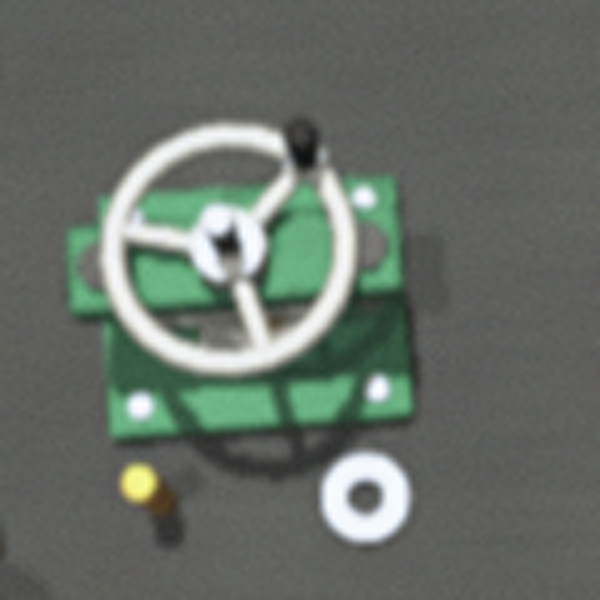

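View pics/scene1z.png

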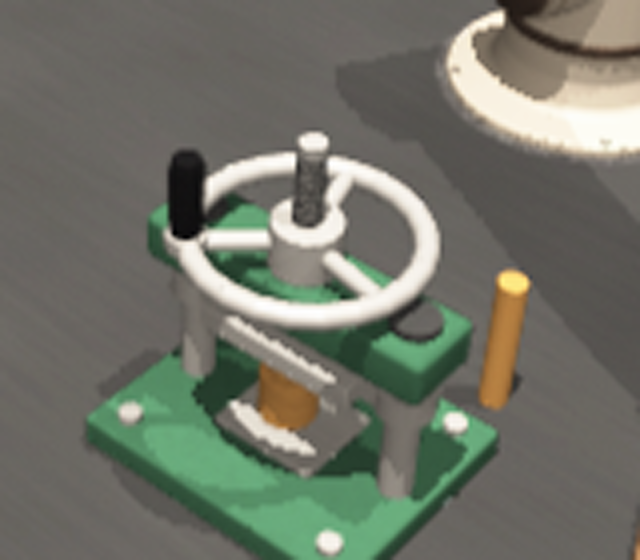

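Both views show the wheel: in the top view the hub is near (287,178) and the black handle near (303,160), upper right, at about −45° azimuth. The drift and bearing lie on the robot's side of the press. Next I refine the hub by fitting the rim.

```bash
cat >> h.py <<'E'
from scipy.spatial.transform import Rotation as Ro
from scipy.optimize import minimize
def rimfit(c,z=0.187,x0=(0.535,0.117),skip=(-48,)):
    g=cv2.GaussianBlur(c["frame"].min(2).astype(np.float32),(0,0),0.8)
    a=np.deg2rad(np.arange(0,360,2))
    def prof(h,r):
        P=np.stack([h[0]+r*np.cos(a),h[1]+r*np.sin(a),np.full_like(a,z)],1)
        p=P@np.array(c["R"]).T+np.array(c["t"])
        u=(p[:,0]/p[:,2]*c["fx"]+c["cx"]).astype(np.float32);v=(p[:,1]/p[:,2]*c["fy"]+c["cy"]).astype(np.float32)
        return cv2.remap(g,u[None],v[None],cv2.INTER_LINEAR)[0]
    f=lambda h:-(np.clip(prof(h,.075),0,200)+.5*np.clip(prof(h,.079),0,200)+.5*np.clip(prof(h,.071),0,200)-1.0*np.clip(prof(h,.090),0,200)-np.clip(prof(h,.060),0,200)).mean()
    best=None
    for dx in np.arange(-.02,.021,.01):
        for dy in np.arange(-.02,.021,.01):
            r=minimize(f,[x0[0]+dx,x0[1]+dy],method="Nelder-Mead",options=dict(xatol=1e-4))
            if best is None or r.fun<best.fun: best=r
    return best.x,best.fun
E
python3 - <<'E'
from h import *
o=bot.get_obs()
R=Ro.from_euler("xyz",o["tcp_rot"],degrees=True).as_matrix();print(R.round(3))
T=bot.camera("top");S=bot.camera("scene")
for c in(T,S): print(rimfit(c))
W=bot.camera("wrist")
print(np.round(W["tool_from_camera"],3),W["fx"])
for n,c in(("top",T),("scene",S)):
    for nm in("grip","hub"):
        for x in bot.look_for(nm,c)[:2]: print(n,nm,x["conf"],np.round(np.array(x["bbox"])*[640,400,640,400],1))
E
```

```text
[[-0.     0.419  0.908]
 [-0.     0.908 -0.419]
 [-1.    -0.    -0.   ]]
(array([0.5347432 , 0.11984396]), np.float64(-189.70956420898438))
(array([0.53009836, 0.11720764]), np.float64(-163.2459259033203))
[[-0.    -0.273  0.962 -0.124]
 [ 1.    -0.001 -0.     0.   ]
 [ 0.001  0.962  0.273 -0.069]
 [ 0.     0.     0.     1.   ]] 343.5318384428373
top grip 0.5 [298.8 154.7   3.7  12.9]
top grip 0.32 [199.6 171.2  38.2  73.1]
top hub 0.59 [251.5 157.9  69.4  59.3]
scene grip 0.77 [310.7 184.3  12.1  25.7]
scene hub 0.76 [293.9 184.6 102.8 117.7]
```

```bash
python3 -m handwheel '[[0,0,0,-0.05,0,0,1],[0,0,0,-0.1,0,0,1],[-2.5,0,0,-0.1,-0.022,0.043,1],[-5,0,0,-0.1,-0.044,0.087,1],[-7.5,0,0,-0.1,-0.066,0.13,1],[-10,0,0,-0.1,-0.088,0.174,1],[-12.5,0,0,-0.1,-0.11,0.217,1],[-15,0,0,-0.1,-0.132,0.26,1],[-17.5,0,0,-0.1,-0.154,0.304,1],[-20,0,0,-0.1,-0.176,0.347,1],[-22.5,0,0,-0.1,-0.198,0.39,1],[-24.8,0,0,-0.1,-0.22,0.434,1],[-24.8,0,0,-0.1,-0.22,0.434,1],[-24.8,0,0,-0.1,-0.22,0.434,1]]' 40
cat > look.py <<'E'
from h import *
import sys
o=bot.get_obs()
W=bot.camera("wrist")
cv2.imwrite(f"pics/{sys.argv[1]}.png",W["frame"][:,:,::-1])
R=Ro.from_euler("xyz",o["tcp_rot"],degrees=True).as_matrix()
M=np.eye(4);M[:3,:3]=R;M[:3,3]=o["ee_pos"]
M=M@np.array(W["tool_from_camera"])
W["R"]=M[:3,:3].T;W["t"]=-M[:3,:3].T@M[:3,3]
print(R.round(3).tolist(),o["ee_pos"],"q",np.round(o["q"],1),"F",np.round(o["wrist_force"],1),o["opening"],o["time"])
E
python3 - <<'E'
import sys;sys.argv=["","w1"]
exec(open("look.py").read())
print(rimfit(W))
for nm in("grip","hub"):
    for x in bot.tip_of(nm,W)[:2]: u,v=np.array(x["centre"])*[640,400];print(nm,x["conf"],u,v,atz(W,u,v,.195))
    for x in bot.look_for(nm,W)[:2]: print(nm,x["conf"],np.array(x["bbox"])*[640,400,640,400])
E
```

```text
time: 3.2
ee_pos: [0.5323, 0.1176, 0.3502]
tcp_rot: [160.3, 90.0, 160.3]
wrist_force: [-0.3, 0.4, 0.3]
opening: -0.0002
[[-0.0, 0.001, 1.0], [0.0, 1.0, -0.001], [-1.0, 0.0, -0.0]] [0.53227825 0.11758011 0.35022746] q [ 12.5   8.1  24.9 106.8   0.   12.5] F [-0.3  0.4  0.3] -0.00021273345550021767 3.2
(array([0.53168738, 0.12008927]), np.float64(-120.94734954833984))
grip 0.81 264.576 248.07999999999998 [0.59055497 0.06827399 0.195     ]
grip 0.76 [239.68  236.52   36.224  50.88 ]
hub 0.95 321.28 184.4 [0.53285795 0.11833965 0.195     ]
hub 0.56 [200.192  73.    241.92  214.4  ]
```

View pics/w1.png

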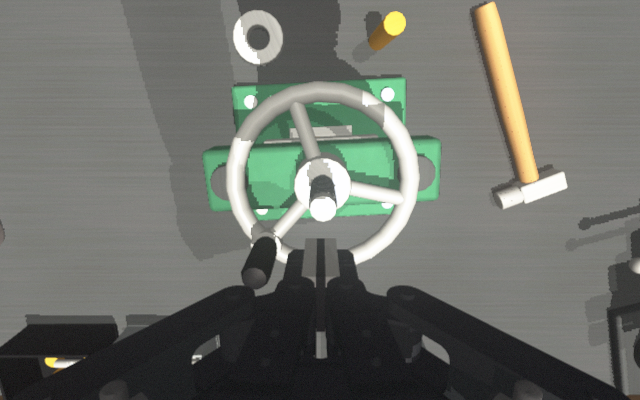

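The wrist view shows the hub at (322,184), the handle's foot at (263,243) and three spokes. Image down is +x world. The tool axes now line up with the world (tool y = +y, tool z = +x). I'll descend behind the handle at azimuth −5°.

```bash
python3 -m handwheel '[[0,0,0,0,-0.003,0.038,1],[0,0,0,0,-0.006,0.075,1],[0,0,0,0.025,-0.006,0.075,1],[0,0,0,0.05,-0.006,0.075,1],[0,0,0,0.08,-0.006,0.075,1],[0,0,0,0.105,-0.006,0.075,1],[0,0,0,0.105,-0.006,0.075,1]]'
python3 - <<'E'
import sys;sys.argv=["","w2"]
exec(open("look.py").read())
S=bot.camera("scene");cv2.imwrite("pics/s2.png",S["frame"][:,:,::-1])
import math
p0=o["ee_pos"]
for a in np.arange(-12.5,-405,-7.5): print(a,round(.533+.075*math.cos(math.radians(a))-p0[0],3),round(.1185+.075*math.sin(math.radians(a))-p0[1],3),end="; ")
E
```

```text
time: 4.32
ee_pos: [0.6064, 0.112, 0.2437]
tcp_rot: [-169.6, 89.8, -169.5]
wrist_force: [0.2, 0.6, 0.4]
opening: 0.0004
[[-0.003, -0.001, 1.0], [-0.001, 1.0, 0.001], [-1.0, -0.001, -0.003]] [0.60640031 0.1119802  0.24365837] q [10.5 14.5 20.2 95.9 -0.  10.4] F [0.2 0.6 0.4] 0.0003539281047848257 4.325
-12.5 -0.0 -0.01; -20.0 -0.003 -0.019; -27.5 -0.007 -0.028; -35.0 -0.012 -0.036; -42.5 -0.018 -0.044; -50.0 -0.025 -0.051; -57.5 -0.033 -0.057; -65.0 -0.042 -0.061; -72.5 -0.051 -0.065; -80.0 -0.06 -0.067; -87.5 -0.07 -0.068; -95.0 -0.08 -0.068; -102.5 -0.09 -0.067; -110.0 -0.099 -0.064; -117.5 -0.108 -0.06; -125.0 -0.116 -0.055; -132.5 -0.124 -0.049; -140.0 -0.131 -0.042; -147.5 -0.137 -0.034; -155.0 -0.141 -0.025; -162.5 -0.145 -0.016; -170.0 -0.147 -0.007; -177.5 -0.148 0.003; -185.0 -0.148 0.013; -192.5 -0.147 0.023; -200.0 -0.144 0.032; -207.5 -0.14 0.041; -215.0 -0.135 0.05; -222.5 -0.129 0.057; -230.0 -0.122 0.064; -237.5 -0.114 0.07; -245.0 -0.105 0.074; -252.5 -0.096 0.078; -260.0 -0.086 0.08; -267.5 -0.077 0.081; -275.0 -0.067 0.081; -282.5 -0.057 0.08; -290.0 -0.048 0.077; -297.5 -0.039 0.073; -305.0 -0.03 0.068; -312.5 -0.023 0.062; -320.0 -0.016 0.055; -327.5 -0.01 0.047; -335.0 -0.005 0.038; -342.5 -0.002 0.029; -350.0 0.0 0.02; -357.5 0.002 0.01; -365.0 0.001 -0.0; -372.5 -0.0 -0.01; -380.0 -0.003 -0.019; -387.5 -0.007 -0.028; -395.0 -0.012 -0.036; -402.5 -0.018 -0.044;
```

View pics/w2.png

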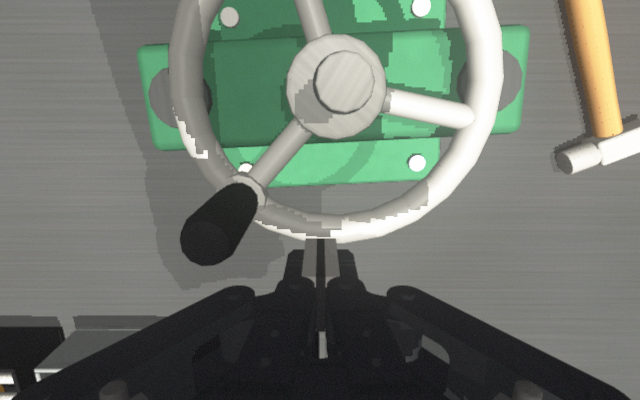

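View pics/s2.png

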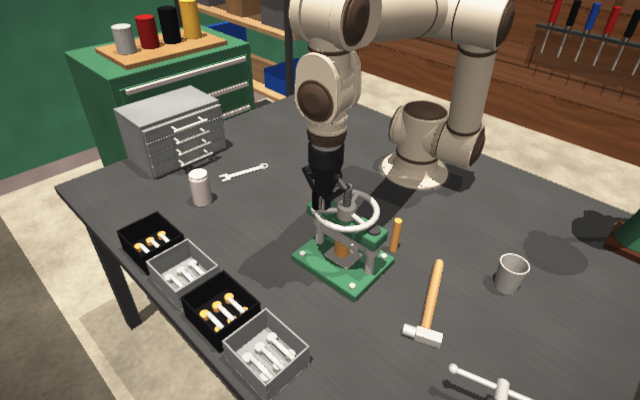

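The fingertips hang just above the rim at image (320,240). The handle's foot is at (247,190), clear of the fingers and clockwise ahead of them. Pushing along the arc now.

```bash
python3 -m handwheel '[[0,0,0,0,-0.01,0,1],[0,0,0,0,-0.019,-0.003,1],[0,0,0,0,-0.028,-0.007,1],[0,0,0,0,-0.036,-0.012,1],[0,0,0,0,-0.044,-0.018,1],[0,0,0,0,-0.051,-0.025,1],[0,0,0,0,-0.057,-0.033,1],[0,0,0,0,-0.061,-0.042,1],[0,0,0,0,-0.065,-0.051,1],[0,0,0,0,-0.067,-0.06,1]]'
python3 - <<'E'
import sys;sys.argv=["","w3"]
exec(open("look.py").read())
for nm in("grip","hub"):
    for x in bot.tip_of(nm,W)[:2]: u,v=np.array(x["centre"])*[640,400];print(nm,x["conf"],u,v,atz(W,u,v,.195))
print(proj(W,[.533,.1185,.195]))
E
```

```text
time: 5.68
ee_pos: [0.5468, 0.0443, 0.2454]
tcp_rot: [-24.6, 90.0, -24.6]
wrist_force: [4.7, 0.5, 3.3]
opening: -0.0002
[[0.0, 0.0, 1.0], [-0.0, 1.0, -0.0], [-1.0, -0.0, 0.0]] [0.54680746 0.04425581 0.24537735] q [ 4.6  4.7  9.2 94.5 -0.   4.6] F [4.7 0.5 3.3] -0.00021317513618081943 5.675
grip 0.72 319.104 194.6 [0.52689001 0.04348723 0.195     ]
hub 0.83 461.63200000000006 207.6 [0.53418896 0.11923145 0.195     ]
(np.float64(460.50281378709826), np.float64(205.46806094116573))
```

View pics/w3.png

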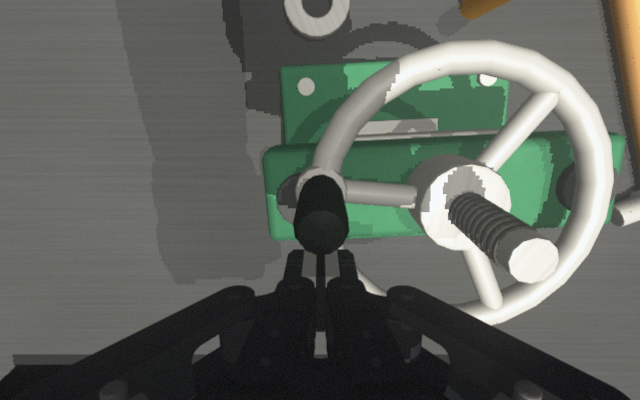

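Contact holds at about 4.7 N, with the handle directly ahead of the fingers: foot at (319,195), hub at (462,207). Continuing round.

```bash
python3 -m handwheel '[[0,0,0,0,-0.001,-0.01,1],[0,0,0,0,-0.001,-0.02,1],[0,0,0,0,0,-0.03,1],[0,0,0,0,0.003,-0.039,1],[0,0,0,0,0.007,-0.048,1],[0,0,0,0,0.012,-0.056,1],[0,0,0,0,0.018,-0.064,1],[0,0,0,0,0.025,-0.071,1],[0,0,0,0,0.033,-0.077,1],[0,0,0,0,0.042,-0.081,1],[0,0,0,0,0.051,-0.085,1],[0,0,0,0,0.06,-0.087,1],[0,0,0,0,0.07,-0.088,1],[0,0,0,0,0.08,-0.088,1],[0,0,0,0,0.09,-0.087,1],[0,0,0,0,0.099,-0.084,1],[0,0,0,0,0.108,-0.08,1],[0,0,0,0,0.117,-0.075,1],[0,0,0,0,0.124,-0.069,1],[0,0,0,0,0.131,-0.062,1]]'
cat > l2.py <<'E'
exec(open("look.py").read())
for nm in("grip","hub"):
    for x in bot.tip_of(nm,W)[:2]: u,v=np.array(x["centre"])*[640,400];p=atz(W,u,v,.195);print(nm,x["conf"],u,v,p,"az",np.rad2deg(np.arctan2(p[1]-.1185,p[0]-.533)))
p=o["ee_pos"];print("peg az",np.rad2deg(np.arctan2(p[1]-.1185,p[0]-.533)))
E
python3 l2.py w4
```

```text
time: 8.32
ee_pos: [0.4855, 0.176, 0.2452]
tcp_rot: [-143.7, 90.0, -143.7]
wrist_force: [-3.6, -5.3, -0.3]
opening: 0.0001
[[-0.0, -0.0, 1.0], [-0.0, 1.0, 0.0], [-1.0, -0.0, -0.0]] [0.48554648 0.17596016 0.24523728] q [19.9  0.3  4.6 94.4 -0.  19.9] F [-3.6 -5.3 -0.3] 9.090269541767042e-05 8.325
grip 0.8 340.41600000000005 264.88 [0.50627734 0.18697764 0.195     ] az 111.31767662182612
peg az 129.55162683524964
```

View pics/w4.png

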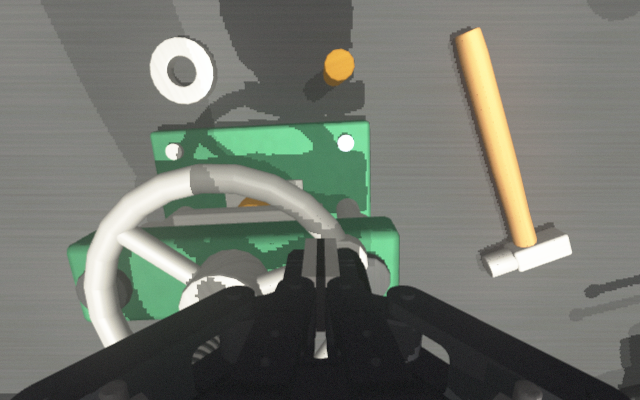

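The handle is past half a turn and hidden behind the fingers, at azimuth about 111° by the network. The push force is about 6 N, and the drift, bearing and hammer look unmoved. Continuing to just short of the end.

```bash
python3 -m handwheel '[[0,0,0,0,0.006,0.008,1],[0,0,0,0,0.01,0.017,1],[0,0,0,0,0.014,0.026,1],[0,0,0,0,0.016,0.036,1],[0,0,0,0,0.017,0.045,1],[0,0,0,0,0.017,0.055,1],[0,0,0,0,0.016,0.065,1],[0,0,0,0,0.013,0.074,1],[0,0,0,0,0.009,0.083,1],[0,0,0,0,0.004,0.092,1],[0,0,0,0,-0.002,0.099,1],[0,0,0,0,-0.009,0.106,1],[0,0,0,0,-0.017,0.112,1],[0,0,0,0,-0.026,0.117,1],[0,0,0,0,-0.035,0.12,1],[0,0,0,0,-0.044,0.122,1],[0,0,0,0,-0.054,0.123,1],[0,0,0,0,-0.054,0.123,1]]'
python3 l2.py w5
```

```text
time: 10.72
ee_pos: [0.6085, 0.1202, 0.2453]
tcp_rot: [-83.2, 89.9, -83.3]
wrist_force: [0.1, -0.4, -0.7]
opening: -0.0002
[[0.0, 0.001, 1.0], [-0.001, 1.0, -0.001], [-1.0, -0.001, 0.0]] [0.60849578 0.12022183 0.24528084] q [11.2 14.9 20.8 95.9 -0.1 11.3] F [ 0.1 -0.4 -0.7] -0.00021405600626434634 10.725
grip 0.95 269.50399999999996 221.48 [0.60348459 0.0927096  0.195     ] az -20.097636710973816
peg az 1.3065168062750507
```

View pics/w5.png

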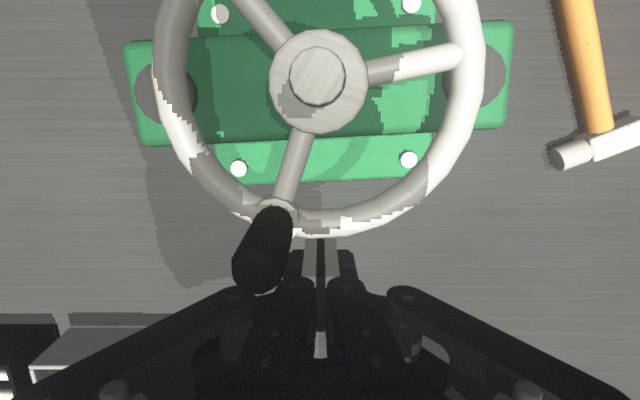

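Run:
```python
from h import *
W=bot.camera("wrist");TC=np.array(W["tool_from_camera"])
poses={"w1":([0.53227825,0.11758011,0.35022746],[[0,.001,1],[0,1,-.001],[-1,0,0]]),
"w2":([0.60640031,0.1119802,0.24365837],[[-.003,-.001,1],[-.001,1,.001],[-1,-.001,-.003]]),
"w5":([0.60849578,0.12022183,0.24528084],[[0,.001,1],[-.001,1,-.001],[-1,-.001,0]])}
pts={"w1":[(264.6,248.1),(263,242)],"w2":[(248,190)],"w5":[(269.5,221.5),(277,212)]}
H=np.array([.533,.1185])
for k,(p,R) in poses.items():
    M=np.eye(4);M[:3,:3]=R;M[:3,3]=p;M=M@TC
    c=dict(W);c["R"]=M[:3,:3].T;c["t"]=-c["R"]@M[:3,3]
    print(k,"hubpx",np.round(proj(c,[*H,.195]),1))
    for q in pts[k]:
        P=atz(c,*q,.195)[:2];print(q,P.round(4),np.hypot(*(P-H)),np.rad2deg(np.arctan2(*(P-H)[::-1])))
    # unwarp top-down at z=.195 : 1 mm = 3 px, 100mm half
    n=600;yy,xx=np.mgrid[0:n,0:n]
    X=H[0]+(n/2-yy)/3000.;Y=H[1]+(n/2-xx)/3000.
    Q=np.stack([X,Y,np.full_like(X,.190)],-1)@np.array(c["R"]).T+c["t"]
    u=(Q[...,0]/Q[...,2]*c["fx"]+c["cx"]).astype(np.float32);v=(Q[...,1]/Q[...,2]*c["fy"]+c["cy"]).astype(np.float32)
    im=cv2.remap(cv2.imread(f"pics/{k}.png"),u,v,cv2.INTER_LINEAR)
    cv2.circle(im,(300,300),225,(0,0,255),1);cv2.circle(im,(300,300),3,(0,0,255),-1)
    pol=cv2.warpPolar(im,(300,720),(300,300),300,cv2.WARP_POLAR_LINEAR)
    cv2.imwrite(f"pics/bev_{k}.png",cv2.resize(im,(390,390)))
a=[cv2.imread(f"pics/bev_{k}.png") for k in("w1","w2")]
cv2.imwrite("pics/bev12.png",np.hstack(a))
```

```text
w1 hubpx [321.5 184.5]
(264.6, 248.1) [0.5906 0.0683] 0.07645638610875156 -41.08049472457294
(263, 242) [0.5848 0.0671] 0.07296556320017673 -44.75451334461961
w2 hubpx [334.3  88.3]
(248, 190) [0.5834 0.0743] 0.06704639779197294 -41.28427570617784
w5 hubpx [316.8  83.5]
(269.5, 221.5) [0.6035 0.0927] 0.07506056548326932 -20.0883638518069
(277, 212) [0.5981 0.0969] 0.06859665017971728 -18.3115608771929
```

View pics/bev12.png

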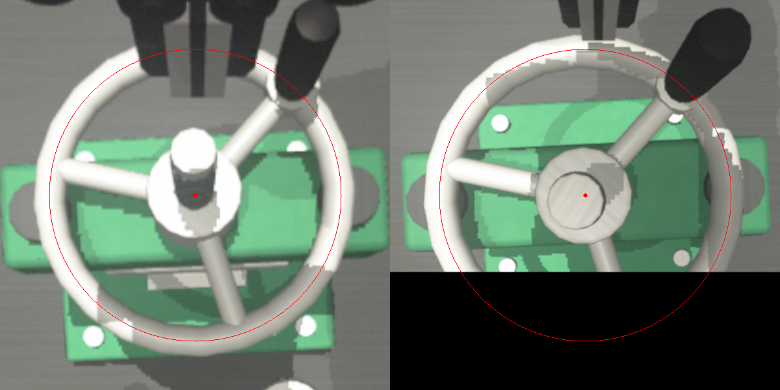

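View pics/bev_w5.png

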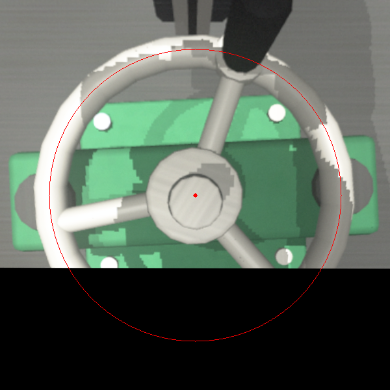

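The unwarped views put the handle at about −42° at the start and −19.5° now, so about 22° remains. I'll push it about 21° and look again.

```bash
python3 -m handwheel '[[0,0,0,0,-0.006,-0.001,1],[0,0,0,0,-0.012,-0.003,1],[0,0,0,0,-0.018,-0.006,1],[0,0,0,0,-0.022,-0.008,1],[0,0,0,0,-0.024,-0.01,1],[0,0,0,0,-0.024,-0.01,1],[0,0,0,0,-0.024,-0.01,1]]'
python3 l2.py w6
```

```text
time: 11.8
ee_pos: [0.5983, 0.0974, 0.2452]
tcp_rot: [-127.9, 90.0, -127.9]
wrist_force: [-0.9, 2.6, -0.1]
opening: 0.0003
[[-0.0, -0.0, 1.0], [-0.0, 1.0, 0.0], [-1.0, -0.0, -0.0]] [0.59830223 0.09744558 0.24523871] q [ 9.3 12.8 18.4 95.6 -0.   9.3] F [-0.9  2.6 -0.1] 0.0002548780898201064 11.8
grip 0.79 271.68 220.67999999999998 [0.59282722 0.07116923 0.195     ] az -38.34837754000783
hub 0.65 363.52 104.4 [0.53255225 0.11848178 0.195     ] az -177.6697429821075
peg az -17.870099873723706
```

View pics/w6.png

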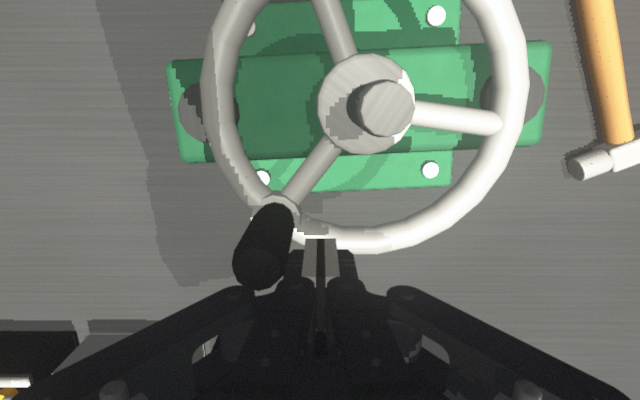

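About 3 mm remains by the network's own measure: (0.5928, 0.0712) now against (0.5906, 0.0683) at the start. One last nudge, then I'll back off, rise, and return to the pose of the first wrist picture for a like-for-like check.

```bash
python3 -m handwheel '[[0,0,0,0,-0.0015,-0.001,1],[0,0,0,0,-0.003,-0.002,1],[0,0,0,0,-0.003,-0.002,1],[0,0,0,0,-0.003,-0.002,1],[0,0,0,0,0.008,0.006,1],[0,0,0,0,0.02,0.008,1],[0,0,0,-0.03,0.02,0.008,1],[0,0,0,-0.07,0.02,0.008,1],[0,0,0,-0.105,0.02,0.008,1],[0,0,0,-0.105,0.02,-0.026,1],[0,0,0,-0.105,0.02,-0.066,1],[0,0,0,-0.105,0.02,-0.066,1],[0,0,0,-0.105,0.02,-0.066,1]]'
python3 l2.py w7
python3 - <<'E'
import cv2,numpy as np
a=cv2.imread("pics/w1.png")[60:300,190:450];b=cv2.imread("pics/w7.png")[60:300,190:450]
cv2.imwrite("pics/cmp.png",cv2.resize(np.hstack([a,b]),None,fx=1.5,fy=1.5))
E
```

```text
time: 13.58
ee_pos: [0.5328, 0.1179, 0.3504]
tcp_rot: [-14.9, 90.0, -14.9]
wrist_force: [0.5, -0.3, 0.5]
opening: 0.0
[[0.001, -0.0, 1.0], [-0.0, 1.0, 0.0], [-1.0, -0.0, 0.001]] [0.53278493 0.11791819 0.35044791] q [ 12.5   8.1  25.  106.8  -0.   12.5] F [ 0.5 -0.3  0.5] 4.3851627936648626e-05 13.575
grip 0.55 266.176 245.4 [0.58886379 0.07010753 0.195     ] az -40.90102190949191
hub 0.9 321.92 183.6 [0.5328974  0.11916346 0.195     ] az 98.79085748577346
hub 0.35 320.576 151.2 [0.50574273 0.11805669 0.195     ] az -179.06823646120057
peg az -110.28763926512015
```

View pics/cmp.png

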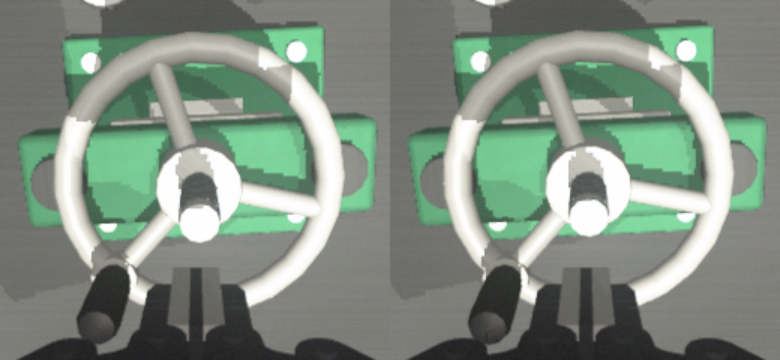

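Run:
```python
from h import *
for n in("top","scene"):
    c=bot.camera(n);f=c["frame"][:,:,::-1];cv2.imwrite(f"pics/{n}9.png",f)
    for nm in ["drift","bearing","hammer","wrench","can","cup","bushing","grip"]:
        print(n,nm,[(round(x["conf"],2),np.round(np.array(x["centre"])*[640,400],1).tolist()) for x in bot.tip_of(nm,c)[:1]])
```

```text
top drift []
top bearing [(0.47, [314.4, 229.5])]
top hammer [(0.9, [224.3, 209.9])]
top wrench [(0.77, [436.4, 208.8])]
top can [(0.77, [420.8, 158.4])]
top cup [(0.96, [194.8, 257.8])]
top bushing []
top grip [(0.48, [300.6, 163.1])]
scene drift [(0.81, [393.1, 252.5])]
scene bearing []
scene hammer [(0.72, [431.5, 299.4])]
scene wrench [(0.54, [241.8, 170.5])]
scene can [(0.8, [204.0, 200.4])]
scene cup []
scene bushing [(0.43, [340.4, 253.5])]
scene grip [(0.45, [313.0, 203.1])]
```

View pics/scene9.png

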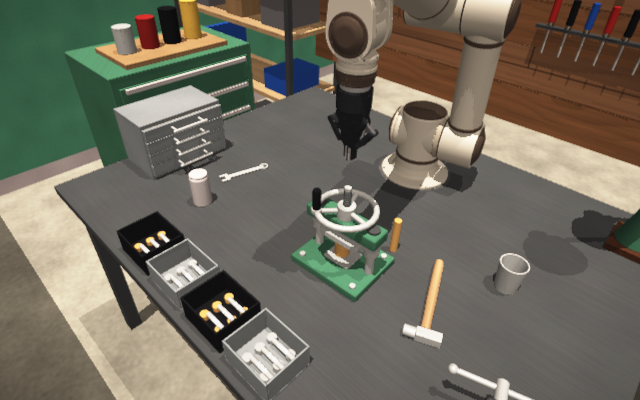

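The scene view matches the first picture: handle at (317,198), drift at (396,235), bushing, hammer, can and wrench unmoved, and the gripper well above the press. Handing in.

```bash
python3 -c "
from workcell import bot
print(bot.job_done())"
```

```text
the job is handed in; nothing more can be done
None
```

I pushed the hand wheel one full turn clockwise with the shut fingertips, never gripping the handle. I then backed off, rose clear of the press and handed in at about 14 s of the 56 s. `job_done` gives no verdict, so I don't know the judged result.

**Handle position:** From the same wrist pose, the network put the handle at azimuth −40.9° at the end and −41.1° at the start. The two position readings differ by about 2.5 mm, against a 12 mm limit. Side by side, the spokes in the two pictures line up within about a pixel.

**Half-turn check:** In the sampled readings the contact force was about 5 to 6 N, including one taken just past the half-turn point.

**Loose parts:** The networks reported the hammer, wrench and can within a few pixels of their first positions in both views, the cup and bearing in the top view only, and the drift and bushing in the scene view only. The others were missed, though the pictures show nothing moved.

**Measurements that disagreed:**
- The first hub estimates from the top and scene cameras differed by about 1 cm in y. I used the wrist-camera value instead, which the measurements during the push bore out.
- Reading the start azimuth by hand from the pictures gave −41° to −45°, against −41° from the network.

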